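# Fit the splined key and swing the tin clamp shut

## Task

Stand the splined T-handle key on the toothed spindle of the tin clamp, rocking it gently until the teeth mesh and it drops fully home, then turn it anticlockwise until the swing arm lies over the sample tin at its stop, and leave the key upright on the spindle. Do not force it at any point, move the arm only with the key, and leave the other things on the bench where they are.

Things in the scene. Friction and masses are not known exactly. Their poses are not given: they have to be found in the camera images.
- key_grip (a point): T-handle key, 88 mm tall, standing upright on its hub on the bench. Point: centre of its black handle bar, on the key's axis, 76 mm above the hub's underside. Bar 110 mm along this frame's x, 16 mm wide (y), 24 mm tall (z, up). Below: neck 16 mm across, then a steel hub 44 mm in diameter, 50 mm tall. Mass about 0.3 kg
- key: the same key, origin at the centre of the hub's underside, which is open: a bore with 4 straight internal teeth, each 8.2 mm wide, tips on a 22 mm circle, 32 mm in diameter behind them; they begin 2 mm above the underside and are 26 mm long. One tooth is centred on the bar's direction (x)
- clamp: tin clamp fixed to the bench; origin at bench level on the vertical spindle axis, z up. Grey base plate 130 (x) by 235 mm (y); aluminium gearbox 90 x 90 mm, 60 mm tall, round the axis; white sample tin, 74 mm in diameter, lid 58 mm above the bench, held 110 mm from the axis along +y
- spindle_seat (a point): centre of the flat top of the collar (40 mm in diameter) on the spindle axis, 85 mm above the bench; axes as the clamp's, does not turn. When the key is home its hub rests on this collar. Above it stand 4 straight external teeth, 8.2 mm wide, 29 mm across the tips, 30 mm long; between meshed teeth there is play of about 4 degrees either way
- nose_tip (a point): tip of the spindle's plain nose above the teeth, 46 mm above the seat: 8 mm across at the tip, 19 mm from 9 mm below; centres the bore with 1.5 mm clearance. With teeth standing on teeth the key stays 28 mm above home. Teeth repeat every 90 degrees; they stand at a new angle every time, unrelated to the arm and not reported
- swing_arm (a joint): angle of the swing arm about the spindle, growing anticlockwise from above: 0 open, 1.35 rad at its closed stop, along the clamp's +y over the tin. Steel arm, 128 mm long from the axis, top 72 mm above the bench. Turns with the spindle against about 0.12 N m, stays where left; above about 0.35 N m a slip clutch lets the teeth turn without the arm
- jar: white plastic jar, 44 mm in diameter, 75 mm tall, bystander; origin at its underside
- cup: steel cup, 70 mm in diameter, 60 mm tall, bystander; origin at its underside
- spatula: spatula lying on the bench, 200 mm long, bystander
- tin_a: spare tin, 74 mm in diameter, 80 mm tall, bystander; origin at its underside
- bottle: amber bottle, 48 mm in diameter, 90 mm tall, bystander; origin at its underside
- screwdriver: screwdriver lying on the bench, 170 mm long, bystander
Mind the look-alikes: they are no part of the job. What is shaped like the key but orange or turquoise is not meant.

How it is judged:
By the outcome, as a careful person would: the job done as asked, in the order asked, and still so for the second after the job is handed in, with the robot touching nothing.
It also fails if it takes over 67 s, if anything falls off the work surface, if the arm or the gripper's body presses on something with over 40 N, if the wrist force passes 120 N, or if a joint passes its speed limit or range.

## Robot

A 7-joint arm with a two-finger parallel gripper is mounted at the origin on the work surface. World frame = base frame: x ahead of the robot, y to its left, z up, the work surface at z = 0. Lengths are in mm, angles in rad, forces in N, time in s.
With the tool pointing down it reaches from about 400 to 875 mm from the base axis. Payload 4.4 kg.
Tool frame: the origin (TCP) lies at the very end of the fingers, on their centre line; the grasp point (between the pads) lies 19 mm behind it; z points along the fingers, x is the direction in which the jaws open and shut, and the axes are right-handed (so a half turn about z gives the same grasp; the last joint's range is limited). The gripper opens to 85 mm and grips with 20 to 120 N. Pads are 22 mm wide; open, the fingers measure 114 mm over their backs; the gripper's body (76 mm by 85 mm) begins 54 mm behind the grasp point. The pads swing forward as they close: fully open they stand 13 mm farther back than shut.
Start: joints at [-1.271, 0.628, 0.038, 1.517, -0.027, 0.996, -0.02], TCP at [232.48, 607.018, 231.313] pointing down, gripper open.
Joint ranges: [-3.06, 3.06], [-0.37, 2.12], [-1.25, 1.32], [0.18, 2.47], [-1.1, 4.24], [0.23, 1.98], [-2.94, 2.94]. Speed limits (rad/s): [2.57, 2.57, 3.14, 3.14, 3.14, 3.14, 3.14].

## Interface

Orientations are given as [roll, pitch, yaw] about the fixed x, y, z axes, in that order (R = Rz(yaw) Ry(pitch) Rx(roll)).
In Python, from cell import ctrl, get_image, job, models gives the robot as it stands.
- The arm moves only by the tool move_arm, never from a script. Its argument "moves" is a list that holds one entry, the list of rows, each a list of 6 numbers: the shift along the tool's x, y, z in m, then the turn, a rotation vector about the tool's x, y, z in rad. A call has 1 to 20 rows; each row is the pose to reach, as a shift and turn from the pose commanded when the call began, along the tool's axes at that moment; what a row does not reach only later rows make up. A row lasts 1/8 s, in which the tool goes at most 62.5 mm and 10.7 degrees, less where a joint would pass 70% of its speed; a pose out of reach is approached as far as the arm can. A call with a gripper value outside its range is refused whole. "jaw" is the opening, from 0 (shut) to 1 (fully open), set as the call begins (left out, the last holds). The fingers move at their own pace and stop on an object; the grip force is fixed at half the most. Time passes only in rows, so rows that repeat a pose let the fingers close. It gives the time, the measured TCP pose, the force and the opening at its end, in the units of the state.
- ctrl.read_state(): the state, without advancing time (a new reading comes with each control period).
- get_image(name): name is "scene" or "top" or "wrist"; returns a dict with "color" (480x640x3 uint8, blue, green, red), "fov_y" (degrees; the focal length in pixels is half the picture's height over the tangent of half this angle, whatever the lens; pixels are square), "cx", "cy" (the principal point, pixels), "origin" and "orientation" of the camera in the world; the wrist camera has in their place "hand_eye" (4x4, takes a point from camera to tool coordinates, whose origin is the TCP and whose axes are the tool frame's). Camera axes: x right, y up, looking along -z (the intrinsics and any distortion apply to the point x, -y, -z); pixel columns grow to the right and rows downward; lengths in mm; the calibration is good to about 2 mm. A picture is of the moment at which its call begins: read the wrist's pose just before it. There is no depth.
- job.finish_job(): hands the job in, once; it reports no verdict.
Trained networks look in the newest picture that a camera, given by its name, has taken for a name from the list of things; names that differ only in an ending like _2 or _b are one class to them, and where a whole thing is asked for, a point or a joint stands for the part that bears it (a point fixed in the world has none). Each returns a list of dicts, best first, with "score" (0 to 1); they miss things now and then, are a little off and sometimes report something else, mostly with a low value. They report only what shows in the picture. A call takes as long as a camera call. They do not tell look-alikes from the thing itself.
- models.cut_out(camera, thing): "pixels" (480x640 bool, what is visible of it) and "uv" ([column, row] in pixels, amid what is visible of it).
- models.place_of(camera, thing): "uv" ([column, row] in pixels: a listed point, or the origin of a listed thing).
The state is a dict: "clock": time; "qpos": joint angles; "qd": joint speeds; "tau": joint torques, N m; "eef_pos": TCP position; "tool_rot": TCP orientation; "force": force on the tool from outside, world axes, zero at the start; "torque": the same for the moment, N m; "width": finger opening in mm.
Only numpy, scipy, OpenCV 4.12 (cv2) and the standard library are available. Lean on these libraries where they do the work, as an engineer would, in place of code of your own. Each camera call takes 0.05 s, during which the arm holds its last target.

## Working session

There is one attempt and no reset: what is moved stays moved. The work goes in short steps, Python scripts to look and compute and a tool call to move; the robot and the scene stay as the last step left them, time stands still between calls to the robot, and variables do not carry over. Pictures are saved under pics/ and viewed, and the job is handed in when it is done.

Besides the shell and the picture viewer there is one more tool, called after "Request:" as name(argument=value, ...) on one line, values as JSON. move_arm: Moves the arm, as the interface text tells. Its arguments: {"type":"object","properties":{"moves":{"type":"array","items":{"type":"array","items":{"type":"array","items":{"type":"number"}}}},"jaw":{"type":"number"}},"required":["moves"]}

```bash
ls; mkdir -p pics
cat > h.py <<'E'
import numpy as np,cv2
from scipy.spatial.transform import Rotation as R
from cell import ctrl,get_image,job,models
def info(im): return {k:im[k] for k in im if k!='color'}
E
python3 - <<'E'
from h import *
s=ctrl.read_state(); print(s)
for n in ("scene","top","wrist"):
    im=get_image(n); cv2.imwrite(f'pics/{n}0.png',im['color']); print(n,info(im))
    for t in ("key_grip","key","clamp","spindle_seat","nose_tip","swing_arm"):
        try: print(t,[(np.round(d['uv'],1).tolist(),round(d['score'],2)) for d in models.place_of(n,t)])
        except Exception as e: print(t,e)
print(ctrl.read_state()['clock'])
E
```

```text
pics
{'clock': 0.0, 'qpos': array([-1.2707889 ,  0.62935014,  0.03841935,  1.51839106, -0.02699182,
        0.99630506, -0.02001832]), 'qd': array([ 1.06624143e-03,  3.87902376e-04, -1.02490391e-03, -1.48656391e-03,
        3.39161920e-05, -1.38832627e-04, -9.46017318e-05]), 'tau': array([-3.95297238e-04, -5.63402259e+01,  1.22680563e+00, -1.93444973e+01,
        1.11456175e-02,  1.07161907e-02, -2.33818434e-05]), 'eef_pos': array([232.24134447, 606.40805264, 230.37871279]), 'tool_rot': array([3.14157268e+00, 1.93614791e-03, 1.20499277e+00]), 'force': array([-0.81266981, -0.46044301,  0.23050539]), 'torque': array([0.00518398, 0.00562418, 0.01465924]), 'width': 85.19551263204094}
scene {'fov_y': 49.68915238818965, 'cx': 327.30740349599716, 'cy': 236.3588975668754, 'origin': array([1348.5337378 , -800.64452688,  820.39107148]), 'orientation': array([ 0.99748365, -0.01758686,  0.79675369])}
key_grip [([230.9, 272.1], 0.9), ([279.3, 253.9], 0.85), ([212.6, 248.4], 0.66), ([339.8, 247.9], 0.49)]
key [([237.0, 300.9], 0.97), ([279.0, 275.6], 0.66), ([215.4, 269.1], 0.64), ([335.8, 250.0],
[... 682 characters left out ...]
: bottle, clamp, cup, jar, key, key_grip, nose_tip, screwdriver, spatula, spindle_seat, tin
wrist {'fov_y': 66.1321588459718, 'cx': 314.92234227366816, 'cy': 238.7574311633595, 'hand_eye': array([[ 9.99999660e-01,  5.27763236e-04, -6.34331764e-04,
         2.80985011e-01],
       [ 3.27617499e-04, -9.59472161e-01, -2.81803239e-01,
        -7.20983859e+01],
       [-7.57349058e-04,  2.81802935e-01, -9.59472007e-01,
        -1.43260901e+02],
       [ 0.00000000e+00,  0.00000000e+00,  0.00000000e+00,
         1.00000000e+00]])}
key_grip []
key []
clamp []
spindle_seat []
nose_tip []
swing_arm it knows: bottle, clamp, cup, jar, key, key_grip, nose_tip, screwdriver, spatula, spindle_seat, tin
0.9
```

View pics/top0.png

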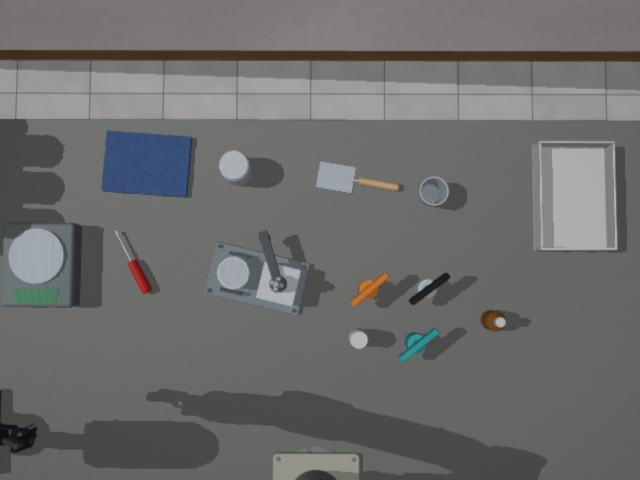

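View pics/scene0.png

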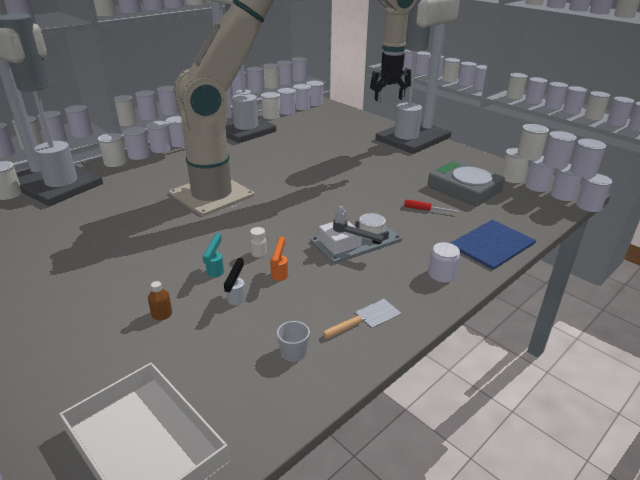

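The scene shows the black key at (235,275) in the scene camera and (429,288) in the top one. The orange and turquoise look-alikes are beside it. The clamp's spindle is at about (278,284) in the top view, the tin at (233,272), and the swing arm points to (265,235). Next I triangulate.

```bash
cat >> h.py <<'E'
def cam(im,st=None):
    f=240/np.tan(np.radians(im['fov_y'])/2)
    if 'origin' in im: return f,im['cx'],im['cy'],np.array(im['origin']),R.from_euler('xyz',im['orientation']).as_matrix()
    H=im['hand_eye']; Rt=R.from_euler('xyz',st['tool_rot']).as_matrix()
    return f,im['cx'],im['cy'],Rt@H[:3,3]+st['eef_pos'],Rt@H[:3,:3]
def ray(c,uv):
    f,cx,cy,o,M=c; d=M@np.array([(uv[0]-cx)/f,-(uv[1]-cy)/f,-1]); return o,d/np.linalg.norm(d)
def proj(c,p):
    f,cx,cy,o,M=c; q=M.T@(np.asarray(p,float)-o); return np.array([cx+f*q[0]/-q[2],cy-f*q[1]/-q[2]])
def tri(obs):
    A=np.zeros((3,3));b=np.zeros(3)
    for c,uv in obs:
        o,d=ray(c,uv);P=np.eye(3)-np.outer(d,d);A+=P;b+=P@o
    p=np.linalg.solve(A,b); return p,[np.round(proj(c,p)-uv,1).tolist() for c,uv in obs]
def atz(c,uv,z):
    o,d=ray(c,uv); return o+d*(z-o[2])/d[2]
E
python3 - <<'E'
from h import *
T=cam(get_image('top'));S=cam(get_image('scene'))
for n,a,b in (('grip',(428.9,287.8),(230.9,272.1)),('key',(422.1,288.7),(237,300.9)),('seat',(279.3,280.1),(341.9,222.2)),('nose',(273.6,281.4),(339.7,202)),('nose_vis',(278,284),(340,207)),('clamp',(280.5,288.2),(337.6,245.9))):
    print(n,tri([(T,a),(S,b)]))
a=atz(T,(411,303),88);b=atz(T,(448,275),88);print(a,b,np.arctan2(*(b-a)[[1,0]]))
for uv,z in (((278,284),131),((264,235),72),((233,272),58)): print(atz(T,uv,z))
c=[atz(T,u,0) for u in ((219,242),(310,263),(299,314),(206,293))];print(c,np.mean(c,0))
E
```

```text
grip (array([ 494.16486609, -261.63000701,   77.46270775]), [[1.4, 1.1], [1.7, 0.1]])
key (array([ 493.61473097, -257.74918573,  -13.19951511]), [[-0.2, -0.1], [-0.2, -0.0]])
seat (array([513.72941102,  87.81712399,  81.05855021]), [[-0.4, -0.4], [-0.5, 0.0]])
nose (array([506.73452329,  92.02710712, 140.18246992]), [[1.4, 1.4], [1.7, -0.0]])
nose_vis (array([504.98489834,  87.42909612, 125.53299015]), [[-0.4, -0.4], [-0.5, 0.0]])
clamp (array([494.75041132,  91.98722075,  -8.6938348 ]), [[-0.8, -0.8], [-0.9, 0.0]])
[ 461.89041182 -215.3717765    88.        ] [ 526.25608983 -300.39896477   88.        ] -0.9228295286699693
[504.13381835  86.13600303 131.        ]
[617.60290916 124.07215894  72.        ]
[531.2533723  197.39756604  58.        ]
[array([605.39741168, 241.39048734,   0.        ]), array([554.88214536,  17.82498339,   0.        ]), array([430.54655536,  43.93770985,   0.        ]), array([480.46955792, 271.40378582,   0.        ])] [517.82391758 143.6392416    0.        ]
```

Run:
```python
import cv2
t=cv2.imread('pics/top0.png');s=cv2.imread('pics/scene0.png')
a=cv2.resize(t[220:380,195:355],(640,640),interpolation=2)[:600]
cv2.imwrite('pics/a.png',cv2.resize(t[220:350,195:355],(780,634*1),interpolation=2)[:600])
cv2.imwrite('pics/b.png',cv2.resize(t[250:370,340:500],(800,600),interpolation=2))
cv2.imwrite('pics/c.png',cv2.resize(s[190:310,180:340],(800,600),interpolation=2))
cv2.imwrite('pics/d.png',cv2.resize(s[185:275,290:410],(800,600),interpolation=2))
```

```text
(no output)
```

View pics/a.png

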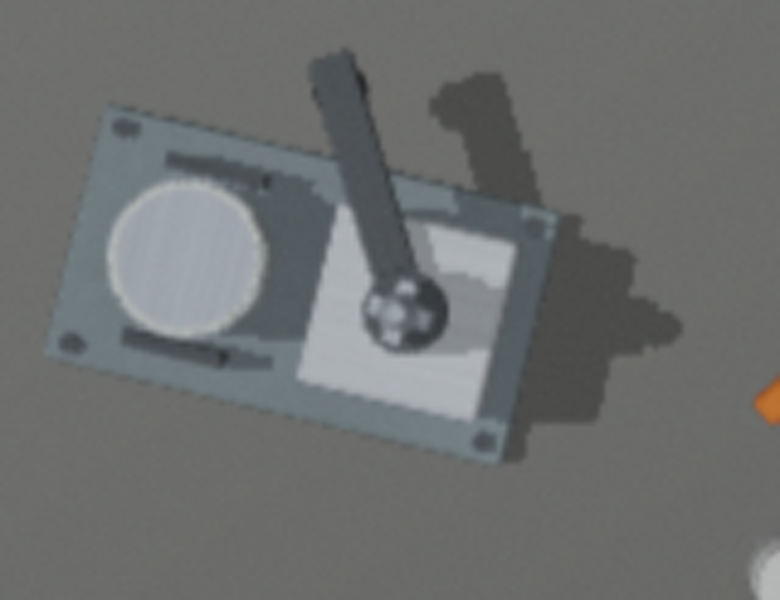

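View pics/b.png

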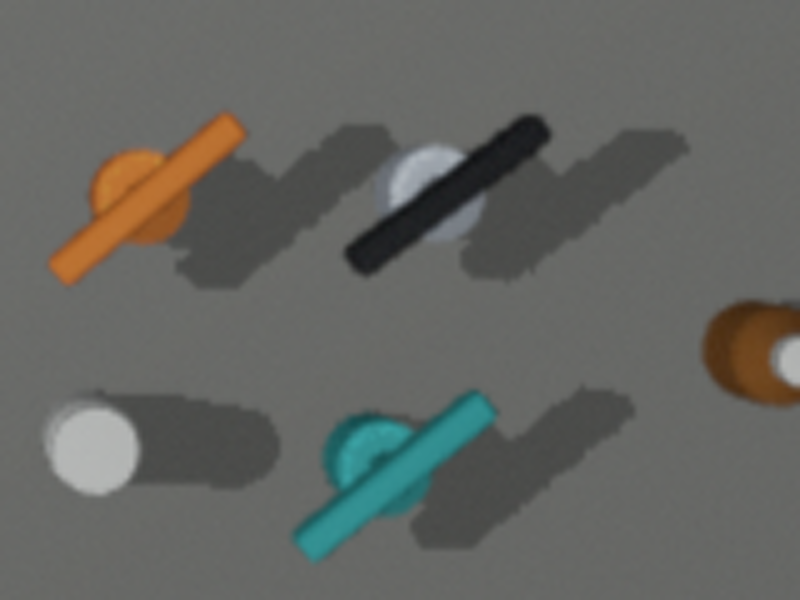

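View pics/d.png

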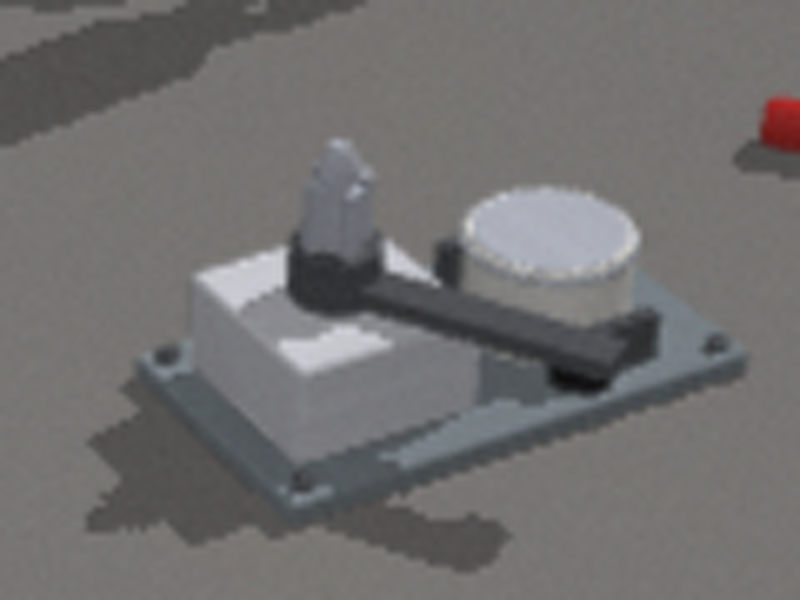

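```bash
cat >> h.py <<'E'
def row(p,yaw,st=None):
    "shift (m) & turn for target tcp p (mm), tool straight down at yaw"
    st=st or ctrl.read_state()
    M=R.from_euler('xyz',st['tool_rot']); G=R.from_euler('xyz',[np.pi,0,yaw])
    d=M.inv().apply(np.array(p)-st['eef_pos'])/1000; r=(M.inv()*G).as_rotvec()
    print(np.round(np.r_[d,r],4).tolist()); return np.r_[d,r]
E
python3 - <<'E'
from h import *
row([500,87,225],0.648)
im=cv2.imread('pics/wrist0.png');print(im[::60,::80].mean(2).round())
E
```

```text
[-0.3899, 0.4358, 0.0063, -0.0, 0.0, 0.557]
[[108. 109. 110. 110. 108.  80.  61.  73.]
 [109. 110. 111. 111.  78.  79.  60.  72.]
 [111.  77.  78.  78. 111.  78.  85.  89.]
 [ 78.  78.  80. 112. 112. 111. 111. 109.]
 [ 78. 109. 111. 112. 112. 111. 111. 111.]
 [ 76.  79. 111. 112. 111. 110. 112. 110.]
 [110. 111. 160. 110. 112. 112.  30. 111.]
 [ 21.  27.  19. 111.  22.  91.  29.  35.]]
```

View pics/wrist0.png

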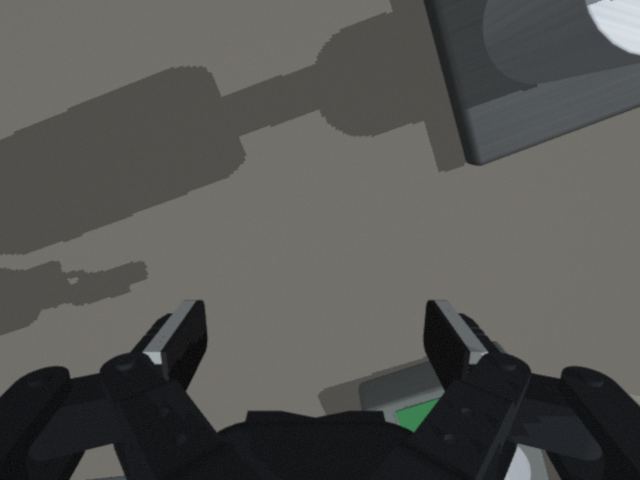

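The wrist view shows the open fingers at the bottom and a clear view between and above them.

Request:
move_arm(moves=[[[-0.02,0.02,0,0,0,0.03],[-0.05,0.055,0,0,0,0.07],[-0.09,0.1,0,0,0,0.13],[-0.13,0.145,0.002,0,0,0.185],[-0.17,0.19,0.003,0,0,0.245],[-0.21,0.235,0.003,0,0,0.3],[-0.25,0.28,0.004,0,0,0.36],[-0.29,0.325,0.005,0,0,0.415],[-0.33,0.37,0.006,0,0,0.47],[-0.365,0.41,0.006,0,0,0.525],[-0.385,0.43,0.006,0,0,0.55],[-0.39,0.436,0.006,0,0,0.557],[-0.39,0.436,0.006,0,0,0.557],[-0.39,0.436,0.006,0,0,0.557]]])

```text
clock: 2.75
eef_pos: [499.5, 88.7, 225.2]
tool_rot: [-3.141, -0.0, 0.651]
force: [-0.5, -0.2, -0.3]
width: 85.6
```

Run:
```python
from h import *
s=ctrl.read_state();im=get_image('wrist');cv2.imwrite('pics/w1.png',im['color'])
print(s['clock'],s['eef_pos'],s['tool_rot'],s['qpos'])
for t in ("spindle_seat","nose_tip","clamp"): print(t,[(np.round(d['uv'],1).tolist(),round(d['score'],2)) for d in models.place_of('wrist',t)])
np.save('w1.npy',np.r_[s['eef_pos'],s['tool_rot']])
```

```text
2.75 [499.50530561  88.72421242 225.22577574] [-3.14053234e+00 -8.86475236e-05  6.50970076e-01] [-0.38624705  0.44138142  0.22106429  1.92088146 -0.13316477  0.79361517
  0.55889598]
spindle_seat [([321.3, 229.5], 0.7)]
nose_tip [([323.9, 248.0], 0.65)]
clamp [([321.9, 211.2], 0.67), ([323.5, 232.0], 0.46)]
```

View pics/w1.png

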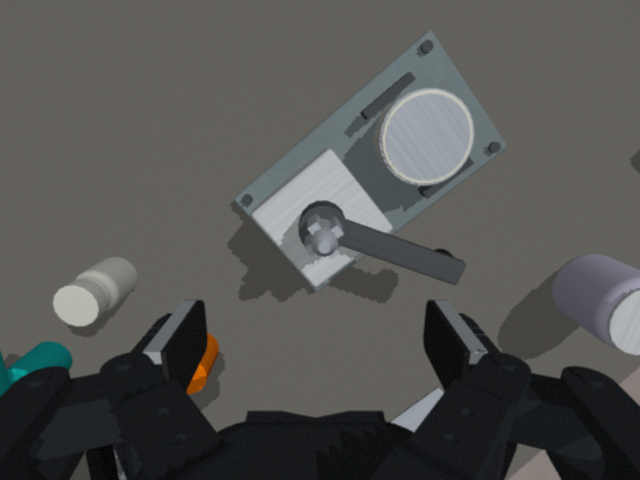

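Run:
```python
import cv2
t=cv2.imread('pics/w1.png')
cv2.imwrite('pics/w1z.png',cv2.resize(t[190:270,280:380],(750,600),interpolation=2))
```

```text
(no output)
```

View pics/w1z.png

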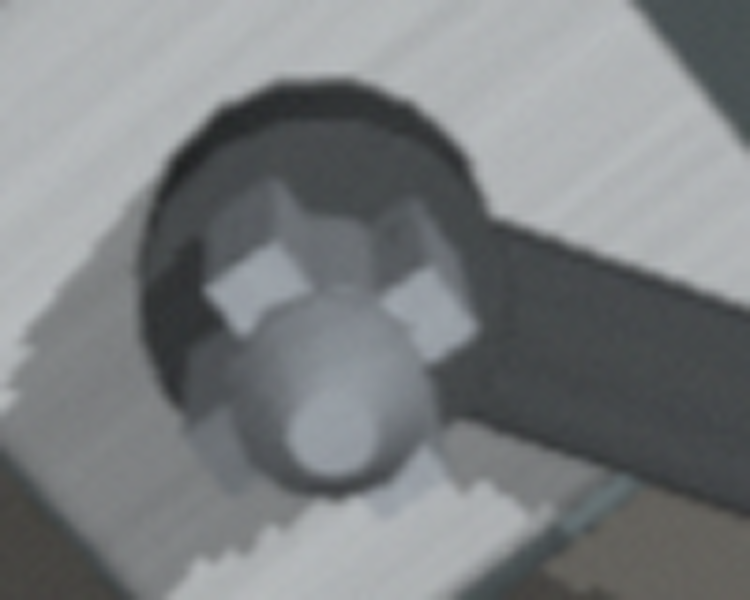

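The zoom shows the nose tip at about (324.4,247.6) and the four tooth tops clearly. I'll compute the axis and the tooth angle from the corners.

Run:
```python
from h import *
from scipy.optimize import least_squares
v=np.load('w1.npy');st=dict(eef_pos=v[:3],tool_rot=v[3:])
C=cam(get_image('wrist'),st)
z2=lambda x,y:(280+(x+.5)/7.5-.5,190+(y+.5)/7.5-.5)
print('nose@131',atz(C,z2(333,432),131))
A=[atz(C,z2(*q),115)[:2] for q in((205,290),(278,243),(432,265),(478,325),(190,425),(235,490))]
print(np.round(A,1))
# collar circle top z85: fit
m=[(A[0]+A[1])/2,(A[2]+A[3])/2,(A[4]+A[5])/2]
print('mid',np.round(m,1))
for i,j in((0,1),(2,3),(4,5)): e=A[j]-A[i]; print('len',np.linalg.norm(e),'edge ang',np.degrees(np.arctan2(e[1],e[0]))%90)
cs=14.0 # 29/2 radius at corners? half width 4.1
def f(p):
    r=[]
    for (i,j) in((0,1),(2,3),(4,5)):
        for k in(i,j): r.append(A[k]-p[:2])
    return r
def res(p):
    out=[]
    base=p[2]
    for (i,j) in((0,1),(2,3),(4,5)):
        M=(A[i]+A[j])/2; a=np.arctan2(*(M-p[:2])[::-1]); n=round((a-base)/(np.pi/2)); d=base+n*np.pi/2
        u=np.array([np.cos(d),np.sin(d)]);w=np.array([-u[1],u[0]])
        s=np.sign((A[i]-p[:2])@w)
        for k,sg in((i,s),(j,-s)): out+=list(A[k]-(p[:2]+u*p[3]+w*4.1*sg))
    return out
best=min((least_squares(res,[500,86,a,14.]) for a in np.linspace(-.8,.8,9)),key=lambda r:r.cost)
print(best.x,np.degrees(best.x[2]),best.cost)
b=best.x
print('nose vs top/scene tri earlier 506,90')
T=cam(get_image('top'));S=cam(get_image('scene'))
print('top proj nose',proj(T,[b[0],b[1],131]),'scene',proj(S,[b[0],b[1],131]))
```

```text
nose@131 [506.46165932  89.87613871 131.        ]
[[491.6  89.9]
 [494.3  97.8]
 [507.2 104.9]
 [514.3 102.9]
 [498.5  78.3]
 [505.9  75.7]]
mid [[493.   93.8]
 [510.8 103.9]
 [502.2  77. ]]
len 8.288643498409561 edge ang 70.7914818545907
len 7.39035294008055 edge ang 74.54335689536315
len 7.874549039692418 edge ang 70.4165206078688
[ 5.06464180e+02  9.02213494e+01 -2.94713571e-01  1.40537917e+01] -16.88584377035768 0.6655625181994127
nose vs top/scene tri earlier 506,90
top proj nose [276.17001057 282.94006695] scene [340.70953175 205.10474378]
```

Axis is about (506.5, 90.1), with teeth at −16.9° mod 90. The bar therefore has to lie at about −61.9° (tool yaw 0.49) to mesh. Now to the key.

Run:
```python
from h import *
row([495,-250,200],0.648)
```

```text
[-0.2078, 0.2657, 0.0253, -0.0001, -0.0, 0.0007]
```

Request:
move_arm(moves=[[[-0.02,0.025,0,0,0,0],[-0.055,0.07,0,0,0,0],[-0.09,0.115,0.005,0,0,0],[-0.125,0.16,0.01,0,0,0],[-0.16,0.205,0.018,0,0,0],[-0.19,0.243,0.023,0,0,0],[-0.205,0.262,0.025,0,0,0],[-0.208,0.266,0.025,0,0,0],[-0.208,0.266,0.025,0,0,0],[-0.208,0.266,0.025,0,0,0]]])

```text
clock: 4.35
eef_pos: [495.3, -248.9, 200.4]
tool_rot: [-3.141, -0.001, 0.65]
force: [-0.8, -0.1, 0.0]
width: 85.4
```

Run:
```python
from h import *
s=ctrl.read_state();im=get_image('wrist');cv2.imwrite('pics/w2.png',im['color'])
print(s['clock'],s['eef_pos'],s['tool_rot'],s['qpos'])
for t in ("key_grip","key"): print(t,[(np.round(d['uv'],1).tolist(),round(d['score'],2)) for d in models.place_of('wrist',t)])
np.save('w2.npy',np.r_[s['eef_pos'],s['tool_rot']])
```

```text
4.35 [ 495.30102331 -248.85836167  200.3669069 ] [-3.14079485e+00 -7.32599140e-04  6.50410566e-01] [ 0.26959022  0.53811104  0.2199829   1.82623226 -0.15879414  0.79464313
  1.2214572 ]
key_grip [([429.1, 83.6], 0.8), ([178.5, 104.5], 0.71), ([307.5, 247.2], 0.69)]
key [([400.3, 94.3], 0.59), ([212.2, 116.3], 0.56)]
```

View pics/w2.png

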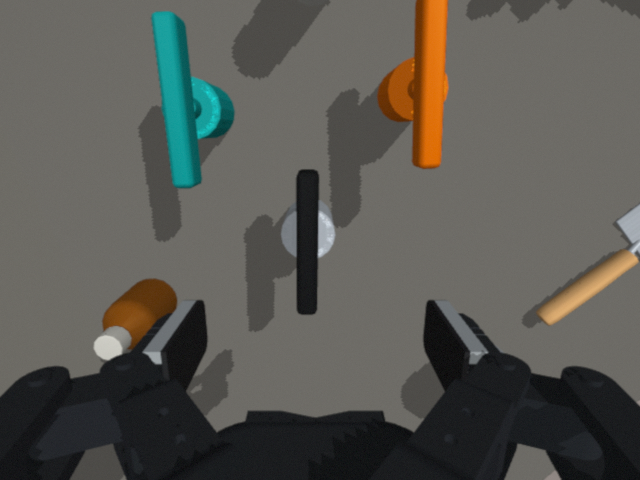

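The black key is centred at (307.5,242), with its bar running from (308,170) to (306,314). The bottle at (135,315) lies to the left.

Run:
```python
from h import *
v=np.load('w2.npy');st=dict(eef_pos=v[:3],tool_rot=v[3:])
im=cv2.imread('pics/w2.png');C=cam(get_image('wrist'),st)
m=(im[160:325,280:335].max(2)<60).astype(np.uint8)
n,l,s,c=cv2.connectedComponentsWithStats(m);k=1+s[1:,4].argmax();ys,xs=np.nonzero(l==k)
(cx,cy),wh,an=cv2.minAreaRect(np.c_[xs,ys].astype(np.float32));print(cx+280,cy+160,wh,an)
ys+=160;xs+=280
e=[]
for r in (ys.min()+1,ys.max()-1):
    e.append((xs[ys==r].mean(),r)); 
print(e)
# top-face: width mids per row at left/right edges
mid=[(xs[ys==r].min()/2+xs[ys==r].max()/2,r) for r in range(ys.min()+6,ys.max()-6,5)]
p=[atz(C,q,88)[:2] for q in mid];d=p[-1]-p[0];print('bar ang',np.degrees(np.arctan2(d[1],d[0])))
a,b=atz(C,e[0],88),atz(C,e[1],88);print(a,b,(a+b)/2,np.linalg.norm(a-b))
T=cam(get_image('top'));S=cam(get_image('scene'))
print(tri([(C,(307.5,247.2)),(T,(428.9,287.8)),(S,(230.9,272.1))]),atz(C,(307.5,247.2),76))
print(proj(C,[495,-261,0]))
```

```text
307.0 242.0 (144.0, 22.0) 90.0
[(np.float64(307.5), np.int64(171)), (np.float64(306.5), np.int64(313))]
bar ang -53.52068018181006
[ 463.753112   -215.42295609   88.        ] [ 527.89996609 -302.06403886   88.        ] [ 495.82653905 -258.74349748   88.        ] 107.80304315665391
(array([ 496.04656448, -261.83011632,   79.07193206]), [[-2.5, -1.5], [1.6, 0.3], [2.1, -0.0]]) [ 498.79876234 -262.40958396   76.        ]
[306.60205201 219.76475946]
```

Run:
```python
from h import *
row([496,-259.3,58],0.637)
```

```text
[-0.0047, 0.0078, 0.1424, -0.0, -0.0002, 0.0118]
```

Request:
move_arm(moves=[[[-0.0047,0.0078,0.01,0,0,0.012],[-0.0047,0.0078,0.035,0,0,0.012],[-0.0047,0.0078,0.06,0,0,0.012],[-0.0047,0.0078,0.085,0,0,0.012],[-0.0047,0.0078,0.105,0,0,0.012],[-0.0047,0.0078,0.12,0,0,0.012],[-0.0047,0.0078,0.132,0,0,0.012],[-0.0047,0.0078,0.14,0,0,0.012],[-0.0047,0.0078,0.142,0,0,0.012],[-0.0047,0.0078,0.142,0,0,0.012]]])

```text
clock: 5.9
eef_pos: [496.0, -260.0, 58.6]
tool_rot: [3.141, -0.0, 0.636]
force: [0.4, 0.6, 0.2]
width: 85.4
```

Run:
```python
from h import *
s=ctrl.read_state();im=get_image('wrist');cv2.imwrite('pics/w3.png',im['color'])
print(s['clock'],s['eef_pos'],s['tool_rot'],s['force'])
```

```text
5.9 [ 496.03770928 -259.95502289   58.56309421] [ 3.14107855e+00 -2.66437190e-04  6.35947522e-01] [0.35479958 0.59332045 0.1824876 ]
```

View pics/w3.png

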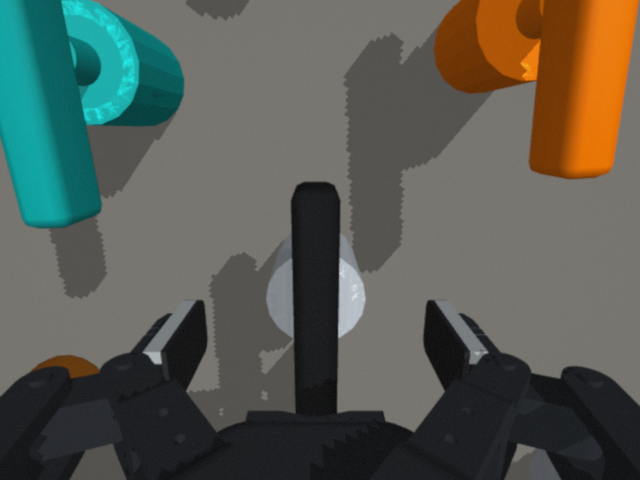

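The bar is centred between the fingers (column 316), and its far end is at row 186, matching a centred grasp. Closing.

Request:
move_arm(moves=[[[0,0,0,0,0,0],[0,0,0,0,0,0],[0,0,0,0,0,0],[0,0,0,0,0,0],[0,0,0,0,0,0],[0,0,0,0,0,0],[0,0,0,0,0,0],[0,0,0,0,0,0]]], jaw=0)

```text
clock: 6.95
eef_pos: [496.1, -259.8, 58.5]
tool_rot: [3.141, -0.0, 0.636]
force: [0.3, 0.8, 3.4]
width: 15.3
```

Run:
```python
from h import *
s=ctrl.read_state();im=get_image('wrist');cv2.imwrite('pics/w4.png',im['color'])
print(s['clock'],s['eef_pos'],s['tool_rot'],s['force'],s['torque'],s['width'])
```

```text
6.95 [ 496.09501099 -259.77882634   58.47288785] [ 3.14123867e+00 -4.00852999e-04  6.36138896e-01] [0.28453161 0.78543459 3.43003124] [ 0.13019657 -0.12823187  0.02214777] 15.30923442944571
```

View pics/w4.png

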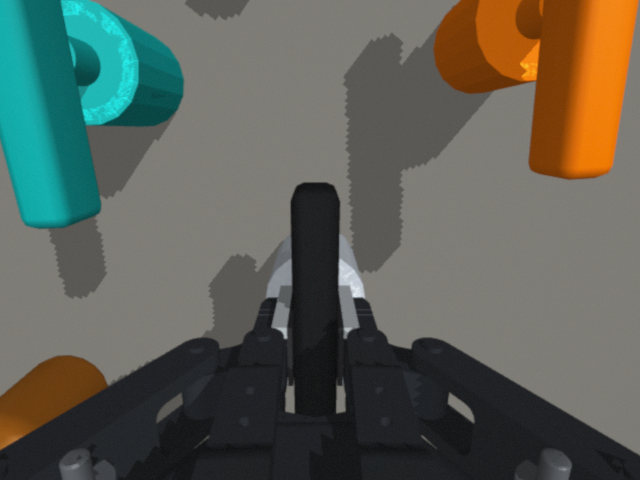

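Request:
move_arm(moves=[[[0,0,-0.008,0,0,0],[0,0,-0.025,0,0,0],[0,0,-0.05,0,0,0],[0,0,-0.08,0,0,0],[0,0,-0.11,0,0,0],[0,0,-0.14,0,0,0],[0,0,-0.16,0,0,0],[0,0,-0.17,0,0,0],[0,0,-0.172,0,0,0],[0,0,-0.172,0,0,0]]])

```text
clock: 8.25
eef_pos: [495.3, -259.5, 229.7]
tool_rot: [-3.14, 0.001, 0.636]
force: [-0.3, 0.4, -4.3]
width: 14.9
```

Run:
```python
from h import *
s=ctrl.read_state()
print(s['clock'],s['eef_pos'],s['tool_rot'],s['force'],s['torque'],s['width'])
row([506.5,90,222],0.490)
```

```text
8.25 [ 495.26050077 -259.528852    229.66884592] [-3.14028855e+00  6.83569473e-04  6.35938695e-01] [-0.28631993  0.44014447 -4.25335242] [ 0.00172494  0.00497705 -0.01117483] 14.857331744518904
[0.2166, -0.2745, 0.0079, -0.0013, 0.0008, 0.1459]
```

Request:
move_arm(moves=[[[0.015,-0.018,0,0,0,0.01],[0.045,-0.056,0.001,0,0,0.03],[0.08,-0.1,0.002,0,0,0.055],[0.115,-0.145,0.004,0,0,0.08],[0.15,-0.19,0.005,0,0,0.1],[0.185,-0.235,0.007,0,0,0.125],[0.205,-0.26,0.008,0,0,0.14],[0.214,-0.271,0.008,-0.001,0,0.145],[0.2166,-0.2745,0.008,-0.0013,0.0008,0.146],[0.2166,-0.2745,0.008,-0.0013,0.0008,0.146],[0.2166,-0.2745,0.008,-0.0013,0.0008,0.146]]])

```text
clock: 9.62
eef_pos: [507.1, 87.8, 222.4]
tool_rot: [3.14, -0.001, 0.487]
force: [-0.4, -1.2, -3.4]
width: 15.7
```

Run:
```python
from h import *
s=ctrl.read_state();im=get_image('wrist');cv2.imwrite('pics/w5.png',im['color'])
print(s['clock'],s['eef_pos'],s['tool_rot'],s['force'],s['torque'],s['width'],s['qpos'])
i2=get_image('scene')['color'];cv2.imwrite('pics/s5.png',cv2.resize(i2[130:265,265:425],(800,675))[:600])
cv2.imwrite('pics/t5.png',cv2.resize(get_image('top')['color'][200:340,190:370],(771,600)))
row([506.5,90.1,185],0.490)
```

```text
9.625 [507.11365905  87.82865864 222.36346646] [ 3.13967094e+00 -5.79539197e-04  4.87390583e-01] [-0.41658457 -1.19909714 -3.42625153] [0.02317863 0.00882171 0.0149686 ] 15.653144962659523 [-0.41382275  0.45834087  0.2677098   1.9079191  -0.16236945  0.79503089
  0.42884006]
[0.0001, -0.0016, 0.0374, 0.0015, -0.0009, -0.0017]
```

View pics/w5.png

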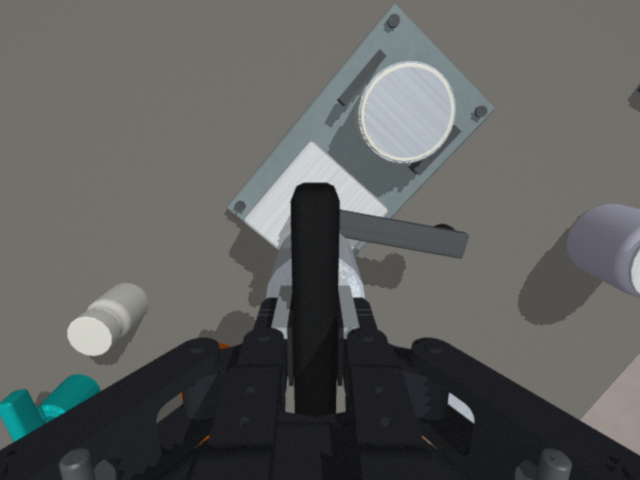

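View pics/s5.png

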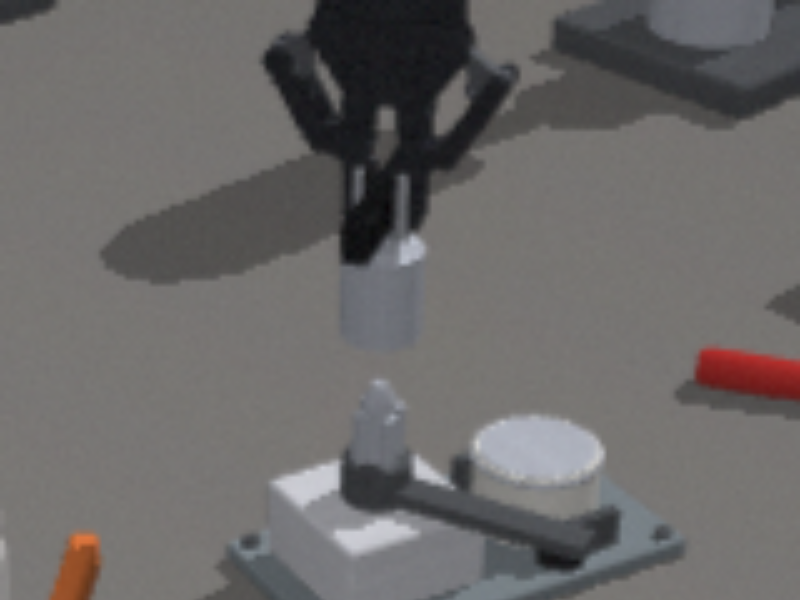

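The hub hangs directly above the nose in the scene view. I'll lower it in stages.

Request:
move_arm(moves=[[[0.0001,-0.0016,0.004,0.001,-0.0006,-0.002],[0.0001,-0.0016,0.012,0.001,-0.0006,-0.002],[0.0001,-0.0016,0.02,0.001,-0.0006,-0.002],[0.0001,-0.0016,0.024,0.001,-0.0006,-0.002],[0.0001,-0.0016,0.025,0.001,-0.0006,-0.002],[0.0001,-0.0016,0.025,0.001,-0.0006,-0.002]]])

```text
clock: 10.52
eef_pos: [506.5, 91.1, 197.3]
tool_rot: [3.141, -0.0, 0.492]
force: [-0.6, 0.4, -3.4]
width: 15.2
```

Run:
```python
from h import *
s=ctrl.read_state()
print(s['clock'],s['eef_pos'],s['tool_rot'],s['force'],s['torque'])
i2=get_image('scene')['color'];cv2.imwrite('pics/s6.png',cv2.resize(i2[150:255,280:420],(800,600)))
row([506.5,90.1,180],0.490)
```

```text
10.525 [506.46082526  91.08744456 197.28562116] [ 3.14134445e+00 -3.25914458e-04  4.91912033e-01] [-0.58687707  0.37559581 -3.40470033] [ 0.02723536  0.02702871 -0.00239798]
[-0.0005, 0.0009, 0.0174, 0.0003, -0.0006, 0.002]
```

View pics/s6.png

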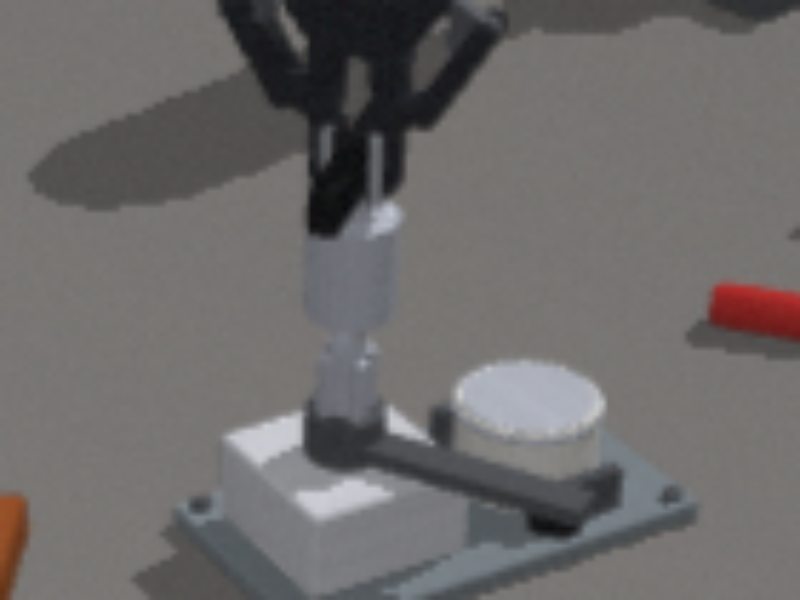

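Request:
move_arm(moves=[[[-0.0003,0.0005,0.003,0,0,0.002],[-0.0003,0.0005,0.008,0,0,0.002],[-0.0003,0.0005,0.013,0,0,0.002],[-0.0003,0.0005,0.016,0,0,0.002],[-0.0003,0.0005,0.018,0,0,0.002],[-0.0003,0.0005,0.018,0,0,0.002],[-0.0003,0.0005,0.018,0,0,0.002]]])

```text
clock: 11.45
eef_pos: [506.5, 90.6, 179.4]
tool_rot: [3.141, -0.001, 0.49]
force: [-0.1, -0.1, -4.5]
width: 15.5
```

Run:
```python
from h import *
s=ctrl.read_state()
print(s['clock'],s['eef_pos'],s['tool_rot'],s['force'],s['torque'])
i2=get_image('scene')['color'];cv2.imwrite('pics/s7.png',cv2.resize(i2[150:255,280:420],(800,600)))
s=ctrl.read_state()
print(s['clock'],s['eef_pos'],s['tool_rot'],s['force'],s['torque'])
```

```text
11.45 [506.45880592  90.56294971 179.3938782 ] [ 3.14130193e+00 -5.45179422e-04  4.90042123e-01] [-0.07895804 -0.12967624 -4.54639093] [-0.00871884 -0.01324669 -0.0340149 ]
11.5 [506.47841517  90.56993627 179.42692263] [ 3.14131083e+00 -5.89918926e-04  4.90046922e-01] [ 0.76127082 -0.17698735 -4.19955101] [0.01895942 0.01210649 0.02890224]
```

View pics/s7.png

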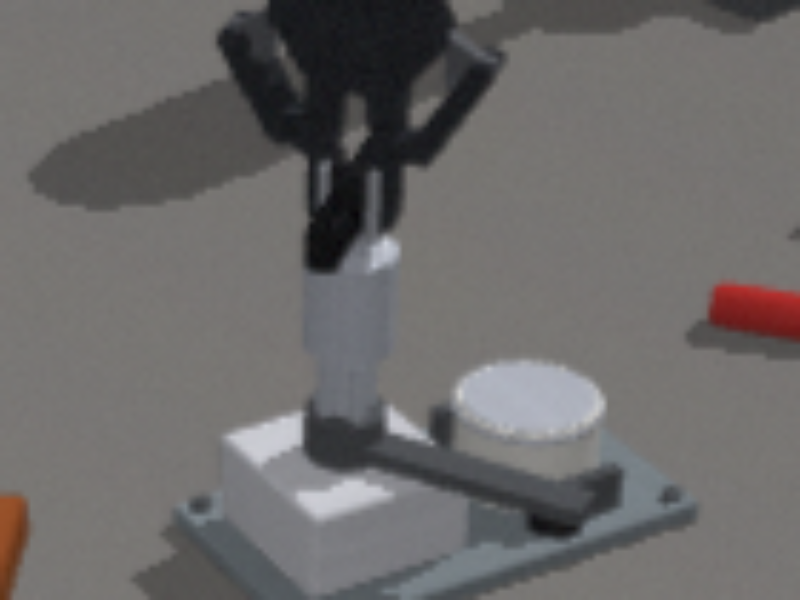

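Request:
move_arm(moves=[[[0,0.0003,0.002,0,0,0],[0,0.0003,0.004,0,0,0],[0,0.0003,0.006,0,0,0],[0,0.0003,0.007,0,0,0],[0,0.0003,0.007,0,0,0]]])

```text
clock: 12.12
eef_pos: [506.4, 90.2, 172.2]
tool_rot: [3.141, -0.0, 0.49]
force: [-0.4, 0.4, -4.1]
width: 15.3
```

Request:
move_arm(moves=[[[0,0,0.001,0,0,0],[0,0,0.002,0,0,0],[0,0,0.003,0,0,0],[0,0,0.003,0,0,0],[0,0,0.003,0,0,0]]])

```text
clock: 12.75
eef_pos: [506.5, 90.3, 169.3]
tool_rot: [3.141, -0.0, 0.49]
force: [-0.2, 0.5, -3.6]
width: 15.1
```

Run:
```python
from h import *
s=ctrl.read_state()
print(s['clock'],s['eef_pos'],s['tool_rot'],s['force'],s['torque'])
```

```text
12.75 [506.52405857  90.26835627 169.30393978] [ 3.14137616e+00 -3.26137676e-04  4.89935247e-01] [-0.17208535  0.4758789  -3.59427193] [-0.03070684  0.02572493 -0.06523212]
```

The key is now below the tooth-on-tooth height (171.5) with no load, so it looks meshed. Continuing gently.

Request:
move_arm(moves=[[[0,0,0.001,0,0,0],[0,0,0.002,0,0,0],[0,0,0.003,0,0,0],[0,0,0.004,0,0,0],[0,0,0.004,0,0,0]]])

```text
clock: 13.38
eef_pos: [506.4, 90.2, 165.2]
tool_rot: [3.141, -0.0, 0.49]
force: [-1.1, -0.1, -4.0]
width: 15.1
```

Request:
move_arm(moves=[[[0,0,0.002,0,0,0],[0,0,0.004,0,0,0],[0,0,0.006,0,0,0],[0,0,0.008,0,0,0],[0,0,0.009,0,0,0],[0,0,0.009,0,0,0]]])

```text
clock: 14.12
eef_pos: [506.4, 90.2, 156.2]
tool_rot: [3.141, -0.0, 0.49]
force: [-0.4, 0.3, -4.3]
width: 15.3
```

Run:
```python
from h import *
s=ctrl.read_state()
print(s['clock'],s['eef_pos'],s['tool_rot'],s['force'],s['torque'])
i2=get_image('scene')['color'];cv2.imwrite('pics/s8.png',cv2.resize(i2[150:255,280:420],(800,600)))
```

```text
14.125 [506.43917777  90.2398096  156.2111052 ] [ 3.14143050e+00 -1.09345159e-04  4.90031902e-01] [-0.36368766  0.34428798 -4.31086904] [-0.01587342 -0.00828769 -0.01401719]
```

View pics/s8.png

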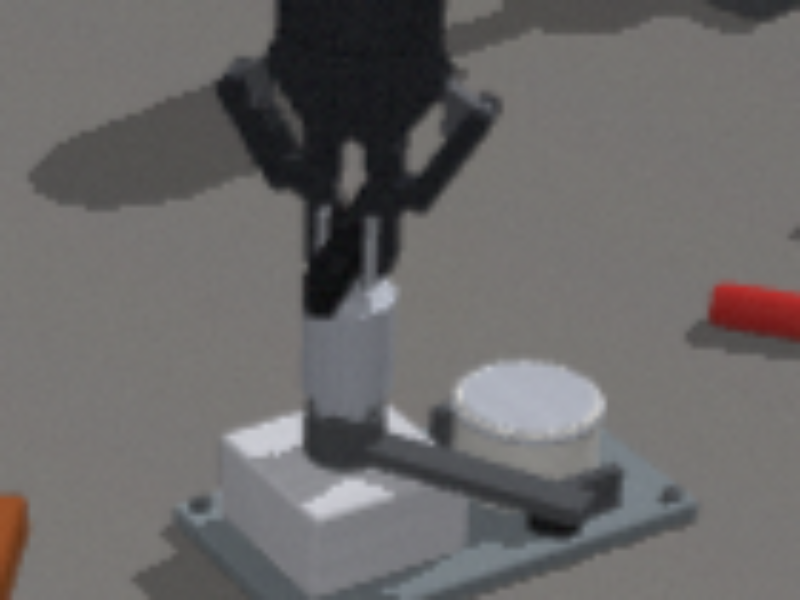

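Request:
move_arm(moves=[[[0,0,0.002,0,0,0],[0,0,0.004,0,0,0],[0,0,0.006,0,0,0],[0,0,0.008,0,0,0],[0,0,0.0105,0,0,0],[0,0,0.0105,0,0,0]]])

```text
clock: 14.92
eef_pos: [506.3, 90.2, 145.5]
tool_rot: [3.142, 0.0, 0.49]
force: [0.8, -1.1, -4.2]
width: 14.9
```

Request:
move_arm(moves=[[[0,0,0.0005,0,0,0],[0,0,0.001,0,0,0],[0,0,0.0015,0,0,0],[0,0,0.002,0,0,0],[0,0,0.002,0,0,0]]])

```text
clock: 15.55
eef_pos: [506.5, 90.3, 143.8]
tool_rot: [3.141, -0.0, 0.49]
force: [0.2, 0.0, -4.4]
width: 14.8
```

Request:
move_arm(moves=[[[0,0,0.0005,0,0,0],[0,0,0.001,0,0,0],[0,0,0.001,0,0,0]]])

```text
clock: 15.92
eef_pos: [506.6, 90.3, 143.4]
tool_rot: [3.141, -0.001, 0.49]
force: [-0.9, -0.2, 5.0]
width: 15.2
```

Run:
```python
from h import *
s=ctrl.read_state()
print(s['clock'],s['eef_pos'],s['tool_rot'],s['force'],s['torque'])
```

```text
15.925 [506.64485622  90.27306537 143.41121005] [ 3.14142462e+00 -8.37838163e-04  4.90002034e-01] [-0.86093488 -0.18208347  5.01193141] [-0.03698579  0.54041282  0.02736613]
```

Contact came at z 143.4, which is the home height, with about +9 N of change. I'll ease the load by 0.4 mm and turn anticlockwise gently (negative about tool z).

Request:
move_arm(moves=[[[0,0,-0.0004,0,0,0],[0,0,-0.0004,0,0,-0.02],[0,0,-0.0004,0,0,-0.05],[0,0,-0.0004,0,0,-0.08],[0,0,-0.0004,0,0,-0.11],[0,0,-0.0004,0,0,-0.14],[0,0,-0.0004,0,0,-0.17],[0,0,-0.0004,0,0,-0.2],[0,0,-0.0004,0,0,-0.2]]])

```text
clock: 17.05
eef_pos: [506.4, 90.4, 143.4]
tool_rot: [-3.141, -0.0, 0.692]
force: [-2.4, -0.4, 5.2]
width: 14.8
```

Run:
```python
from h import *
s=ctrl.read_state()
print(s['clock'],s['eef_pos'],s['tool_rot'],s['force'],s['torque'],s['qpos'])
cv2.imwrite('pics/t9.png',cv2.resize(get_image('top')['color'][200:340,190:370],(771,600)))
```

```text
17.05 [506.40252254  90.41916689 143.40688938] [-3.14147288e+00 -3.56530812e-04  6.91546074e-01] [-2.37483143 -0.36075852  5.23409767] [0.0264803  0.48638014 0.05133929] [-0.34119133  0.56906975  0.162113    1.98362945 -0.15508241  0.60022307
  0.61554639]
```

View pics/t9.png

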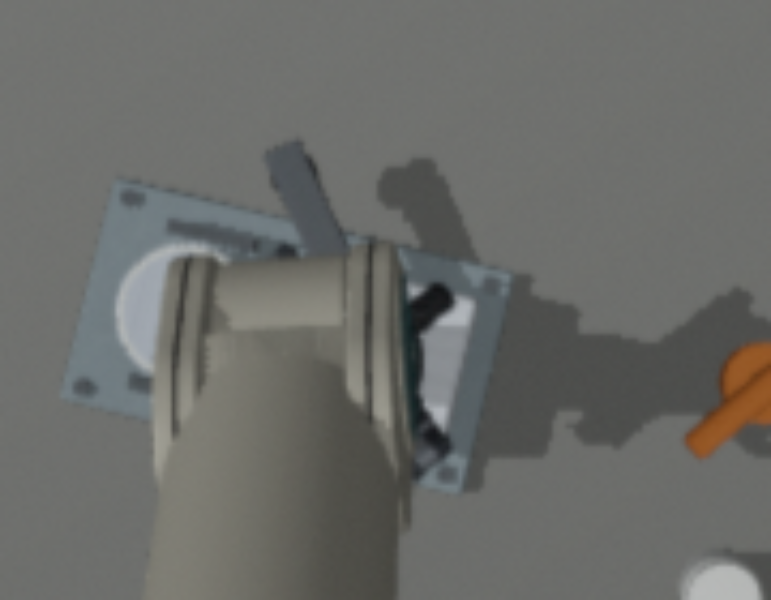

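The arm is turning with the key: it points to (285,150) in the crop, up about 10°. Continuing.

Request:
move_arm(moves=[[[0,0,0,0,0,-0.02],[0,0,0,0,0,-0.06],[0,0,0,0,0,-0.1],[0,0,0,0,0,-0.14],[0,0,0,0,0,-0.18],[0,0,0,0,0,-0.22],[0,0,0,0,0,-0.26],[0,0,0,0,0,-0.3],[0,0,0,0,0,-0.34],[0,0,0,0,0,-0.38],[0,0,0,0,0,-0.42],[0,0,0,0,0,-0.46],[0,0,0,0,0,-0.5],[0,0,0,0,0,-0.54],[0,0,0,0,0,-0.58],[0,0,0,0,0,-0.62],[0,0,0,0,0,-0.64],[0,0,0,0,0,-0.65],[0,0,0,0,0,-0.65]]])

```text
clock: 19.48
eef_pos: [505.9, 90.0, 143.4]
tool_rot: [-3.141, 0.0, 1.341]
force: [-3.3, -0.9, 6.8]
width: 15.3
```

Run:
```python
from h import *
s=ctrl.read_state()
print(s['clock'],s['eef_pos'],s['tool_rot'],s['force'],s['torque'],s['qpos'])
cv2.imwrite('pics/w10.png',get_image('wrist')['color'])
cv2.imwrite('pics/s10.png',cv2.resize(get_image('scene')['color'][150:255,280:420],(800,600)))
np.save('w10.npy',np.r_[s['eef_pos'],s['tool_rot']])
```

```text
19.475 [505.86487986  89.97080315 143.40567242] [-3.14085501e+00  4.81796555e-04  1.34073182e+00] [-3.3335685  -0.94434029  6.77720876] [-0.17036794  0.70703655 -0.06225963] [-0.21279265  0.562492   -0.02623231  1.98051853  0.02496134  0.59975797
  1.08512833]
```

View pics/w10.png

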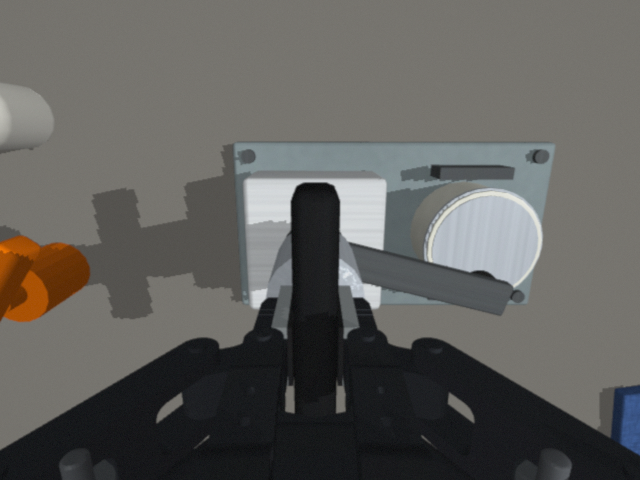

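View pics/s10.png

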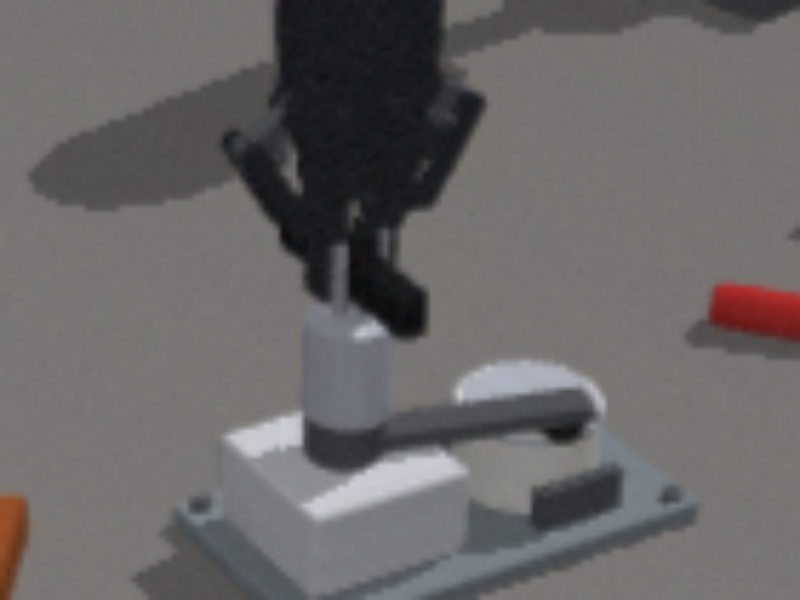

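The arm now lies partly over the tin, from (355,262) to (507,297) in the wrist view. I'll measure its angle against the plate.

Run:
```python
from h import *
v=np.load('w10.npy');st=dict(eef_pos=v[:3],tool_rot=v[3:])
C=cam(get_image('wrist'),st)
an=lambda a,b,z:(lambda d:np.arctan2(d[1],d[0]))(atz(C,b,z)-atz(C,a,z))
print('arm',an((360,244),(508,279),72),an((362,280),(498,312),72))
tip=atz(C,(507,297),72);print('tip dir',tip,np.arctan2(tip[1]-90,tip[0]-506.4))
print('plate',an((236,143),(553,143),6),an((250,304),(529,303),6),'box',an((247,177),(385,177),60))
t=atz(C,(490,235),58);print('tin dir',t,np.arctan2(t[1]-90,t[0]-506.4))
```

```text
arm 1.0997441343505412 1.0942301633263651
tip dir [562.70306493 202.67089259  72.        ] 1.1073786624353146
plate 1.3403987747584971 1.3442646785957055 box 1.340384913210694
tin dir [524.48777406 201.99410661  58.        ] 1.4106725330096566
```

Request:
move_arm(moves=[[[0,0,0,0,0,-0.02],[0,0,0,0,0,-0.05],[0,0,0,0,0,-0.08],[0,0,0,0,0,-0.11],[0,0,0,0,0,-0.14],[0,0,0,0,0,-0.165],[0,0,0,0,0,-0.185],[0,0,0,0,0,-0.19],[0,0,0,0,0,-0.19]]])

```text
clock: 20.75
eef_pos: [505.8, 89.7, 143.4]
tool_rot: [-3.141, 0.001, 1.53]
force: [-2.5, -1.7, 7.5]
width: 14.9
```

```bash
cat > m.py <<'E'
from h import *
import sys
s=ctrl.read_state();im=get_image('wrist');cv2.imwrite(f'pics/{sys.argv[1]}.png',im['color'])
ss=[s]+[ (get_image('wrist'),ctrl.read_state())[1] for _ in range(2)]
print(s['clock'],s['eef_pos'],s['tool_rot'],s['force'],'tz',[round(q['torque'][2],3) for q in ss],'tau7',[round(q['tau'][6],3) for q in ss])
np.save(sys.argv[1]+'.npy',np.r_[s['eef_pos'],s['tool_rot']])
E
python3 m.py w11
```

```text
20.75 [505.82036912  89.73179461 143.43355423] [-3.14069216e+00  6.62185029e-04  1.53046786e+00] [-2.51270739 -1.67538606  7.54927822] tz [np.float64(-0.111), np.float64(-0.09), np.float64(-0.093)] tau7 [np.float64(0.096), np.float64(0.089), np.float64(0.09)]
```

View pics/w11.png

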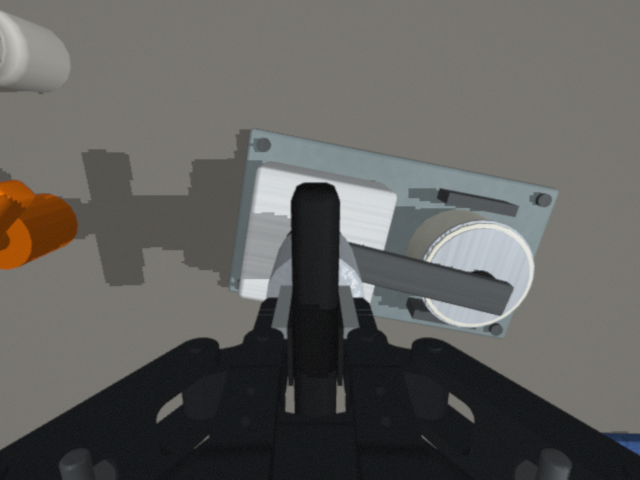

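Request:
move_arm(moves=[[[0,0,0,0,0,-0.01],[0,0,0,0,0,-0.02],[0,0,0,0,0,-0.03],[0,0,0,0,0,-0.03]]])

```text
clock: 21.4
eef_pos: [505.8, 89.7, 143.4]
tool_rot: [-3.141, 0.001, 1.561]
force: [-3.7, -1.1, 6.2]
width: 14.8
```

```bash
python3 m.py w12
```

```text
21.4 [505.79215772  89.70299586 143.41919242] [-3.14062899e+00  6.91232830e-04  1.56055334e+00] [-3.7089262  -1.14746101  6.20486016] tz [np.float64(-0.084), np.float64(-0.032), np.float64(-0.072)] tau7 [np.float64(0.089), np.float64(0.073), np.float64(0.073)]
```

Request:
move_arm(moves=[[[0,0,0,0,0,-0.01],[0,0,0,0,0,-0.015],[0,0,0,0,0,-0.015]]])

```text
clock: 21.92
eef_pos: [505.8, 89.7, 143.4]
tool_rot: [-3.141, 0.001, 1.575]
force: [-3.4, -1.0, 7.4]
width: 15.0
```

```bash
python3 m.py w13
```

```text
21.925 [505.79090733  89.69566927 143.41567954] [-3.14062665e+00  6.95837028e-04  1.57543775e+00] [-3.42780342 -1.02751772  7.35689044] tz [np.float64(-0.06), np.float64(-0.055), np.float64(-0.105)] tau7 [np.float64(0.098), np.float64(0.091), np.float64(0.091)]
```

Request:
move_arm(moves=[[[0,0,0,0,0,-0.005],[0,0,0,0,0,-0.01],[0,0,0,0,0,-0.01]]])

```text
clock: 22.45
eef_pos: [505.8, 89.7, 143.4]
tool_rot: [-3.141, 0.001, 1.585]
force: [-3.5, -0.8, 7.1]
width: 15.2
```

```bash
python3 m.py w14
python3 - <<'E'
import cv2
cv2.imwrite('pics/w14z.png',cv2.resize(cv2.imread('pics/w14.png')[100:340,230:550],(800,600)))
E
```

```text
22.45 [505.779946    89.69264093 143.42044048] [-3.14059250e+00  7.08696533e-04  1.58545773e+00] [-3.53016479 -0.78516999  7.07217835] tz [np.float64(-0.158), np.float64(-0.075), np.float64(-0.137)] tau7 [np.float64(0.096), np.float64(0.09), np.float64(0.09)]
```

View pics/w14z.png

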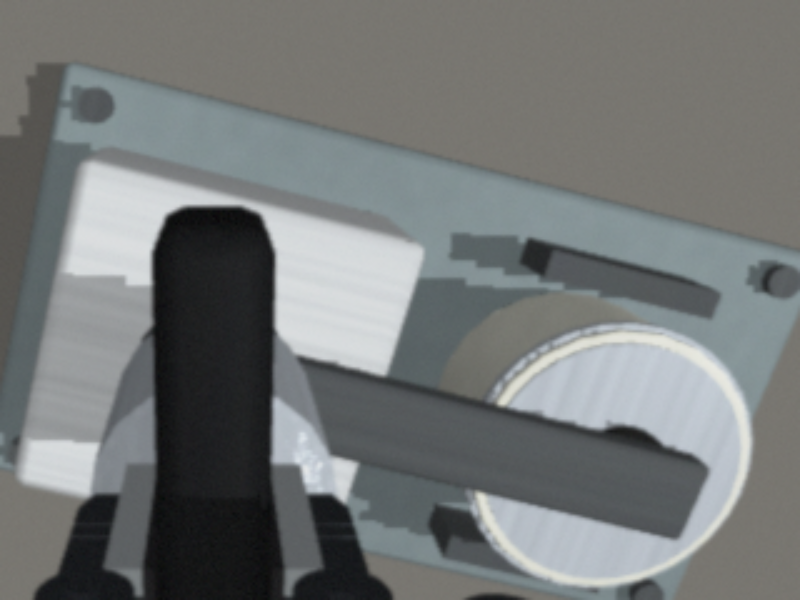

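```bash
cat > ang.py <<'E'
from h import *
import sys
n,*q=sys.argv[1:]
v=np.load(n+'.npy');st=dict(eef_pos=v[:3],tool_rot=v[3:]);C=cam(get_image('wrist'),st)
zz=lambda x,y:(230+(x+.5)/2.5-.5,100+(y+.5)/2.5-.5)
an=lambda a,b,z:(lambda d:np.arctan2(d[1],d[0]))(atz(C,zz(*b),z)-atz(C,zz(*a),z))
q=list(map(float,q))
print('arm',an(q[0:2],q[2:4],72),an(q[4:6],q[6:8],72),'plate',an(q[8:10],q[10:12],6))
E
python3 ang.py w14 400 383 690 458 340 457 675 538 72 64 750 235
```

```text
arm 1.323013572679558 1.3323687631527044 plate 1.3461872707558764
```

Request:
move_arm(moves=[[[0,0,0,0,0,-0.005],[0,0,0,0,0,-0.01],[0,0,0,0,0,-0.01]]])

```text
clock: 23.02
eef_pos: [505.8, 89.7, 143.4]
tool_rot: [-3.141, 0.001, 1.595]
force: [-2.8, -0.8, 6.9]
width: 15.1
```

```bash
python3 m.py w15
```

```text
23.025 [505.79246595  89.71363016 143.42479468] [-3.14061633e+00  6.50221576e-04  1.59537233e+00] [-2.77224898 -0.83697094  6.94525156] tz [np.float64(-0.103), np.float64(-0.098), np.float64(-0.085)] tau7 [np.float64(0.109), np.float64(0.102), np.float64(0.102)]
```

Request:
move_arm(moves=[[[0,0,0,0,0,-0.005],[0,0,0,0,0,-0.01],[0,0,0,0,0,-0.01]]])

```text
clock: 23.55
eef_pos: [505.8, 89.6, 143.4]
tool_rot: [-3.141, 0.001, 1.605]
force: [-3.6, -1.0, 6.3]
width: 15.3
```

```bash
python3 m.py w16
python3 - <<'E'
import cv2
cv2.imwrite('pics/w16z.png',cv2.resize(cv2.imread('pics/w16.png')[100:340,230:550],(800,600)))
E
```

```text
23.55 [505.76733731  89.61603017 143.40210082] [-3.14053348e+00  7.49323712e-04  1.60519709e+00] [-3.58543411 -1.03957795  6.31090419] tz [np.float64(-0.083), np.float64(-0.084), np.float64(-0.11)] tau7 [np.float64(0.143), np.float64(0.136), np.float64(0.136)]
```

View pics/w16z.png

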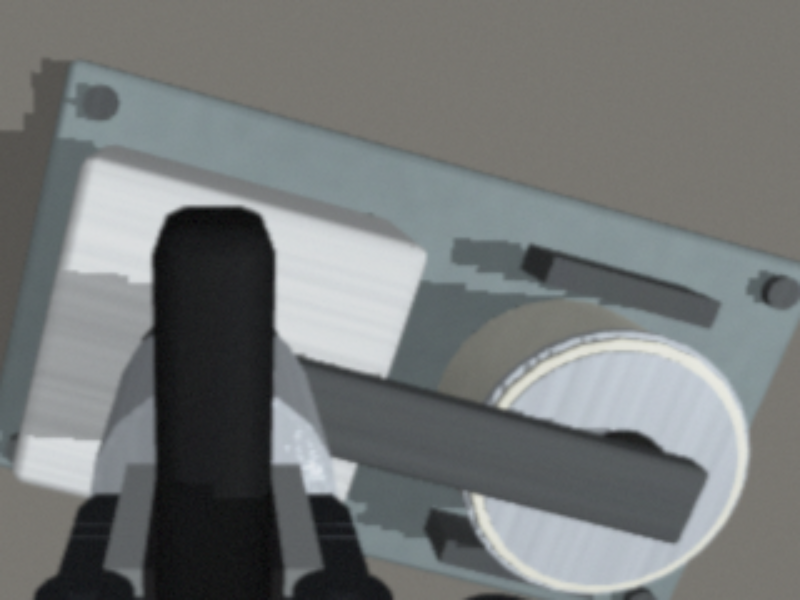

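```bash
python3 ang.py w16 400 384 690 463 340 457 675 542 78 64 755 246
python3 - <<'E'
from h import *
# rotation between w14 and w16 of arm edge line vs plate edge by canny+Hough free approach: track patches
a=cv2.imread('pics/w14.png',0);b=cv2.imread('pics/w16.png',0)
def ang(pts):
    pts=np.array([[230+x/2.5,100+y/2.5] for x,y in pts],np.float32).reshape(-1,1,2)
    q,st,_=cv2.calcOpticalFlowPyrLK(a,b,pts,None,winSize=(15,15)); return np.round((q-pts).reshape(-1,2),2)
print('arm tip',ang([(708,468),(677,538),(632,430)]));print('plate/tin',ang([(70,64),(95,104),(778,281),(720,295),(424,246)]))
E
```

```text
arm 1.3295985711567282 1.3403339638028404 plate 1.3507786958331798
arm tip [[-0.5   1.81]
 [-0.55  1.72]
 [ 0.49  1.93]]
plate/tin [[ 2.06 -1.03]
 [ 1.94 -1.03]
 [-0.28  4.33]
 [-0.16  3.77]
 [ 1.02  1.43]]
```

Request:
move_arm(moves=[[[0,0,0,0,0,-0.005],[0,0,0,0,0,-0.01],[0,0,0,0,0,-0.01]]])

```text
clock: 24.12
eef_pos: [505.8, 89.5, 143.4]
tool_rot: [-3.141, 0.001, 1.615]
force: [-3.2, -1.4, 6.8]
width: 14.9
```

```bash
python3 m.py w17
python3 - <<'E'
from h import *
a=cv2.imread('pics/w16.png',0);b=cv2.imread('pics/w17.png',0)
def ang(pts):
    pts=np.array([[230+x/2.5,100+y/2.5] for x,y in pts],np.float32).reshape(-1,1,2)
    q,st,_=cv2.calcOpticalFlowPyrLK(a,b,pts,None,winSize=(15,15)); return np.round((q-pts).reshape(-1,2),2)
print('arm tip',ang([(706,473),(678,542),(632,434)]));print('plate/tin',ang([(75,63),(98,102),(778,291),(718,305),(424,250)]))
E
```

```text
24.125 [505.77879384  89.46309239 143.42316527] [-3.14051278e+00  8.88783560e-04  1.61502684e+00] [-3.22469315 -1.43351985  6.78808114] tz [np.float64(-0.128), np.float64(-0.146), np.float64(-0.17)] tau7 [np.float64(0.163), np.float64(0.156), np.float64(0.156)]
arm tip [[-0.57  1.64]
 [-0.72  1.66]
 [-0.99  1.42]]
plate/tin [[ 1.24 -0.7 ]
 [ 1.12 -0.42]
 [-0.15  2.2 ]
 [-0.06  1.95]
 [ 0.36  0.74]]
```

The arm tip now moves with the plate in the view, and the torque has risen to about 0.16 N m, so it is at its stop and below the clutch limit. I'll relax the twist within the play, then open.

Request:
move_arm(moves=[[[0,0,0,0,0,0.01],[0,0,-0.0002,0,0,0.025],[0,0,-0.0004,0,0,0.035],[0,0,-0.0004,0,0,0.035]]])

```text
clock: 24.78
eef_pos: [505.9, 89.7, 143.4]
tool_rot: [-3.141, 0.001, 1.58]
force: [-3.2, -2.4, 4.1]
width: 15.1
```

```bash
python3 m.py w18
```

```text
24.775 [505.94491989  89.71466287 143.44897428] [-3.14071474e+00  7.95226877e-04  1.58005236e+00] [-3.15536171 -2.43604809  4.0656662 ] tz [np.float64(-0.003), np.float64(-0.033), np.float64(0.022)] tau7 [np.float64(-0.01), np.float64(0.011), np.float64(0.012)]
```

Request:
move_arm(moves=[[[0,0,0,0,0,0],[0,0,0,0,0,0],[0,0,0,0,0,0],[0,0,0,0,0,0],[0,0,0,0,0,0],[0,0,0,0,0,0]]], jaw=1)

```text
clock: 25.68
eef_pos: [506.6, 90.3, 143.6]
tool_rot: [3.141, 0.0, 1.58]
force: [0.4, 0.1, -0.5]
width: 85.3
```

```bash
python3 m.py w19
```

```text
25.675 [506.55061063  90.27216658 143.60406162] [3.14111725e+00 6.66610642e-06 1.57999111e+00] [ 0.37712696  0.09770544 -0.48074734] tz [np.float64(-0.003), np.float64(-0.004), np.float64(-0.048)] tau7 [np.float64(0.0), np.float64(0.0), np.float64(0.0)]
```

View pics/w19.png

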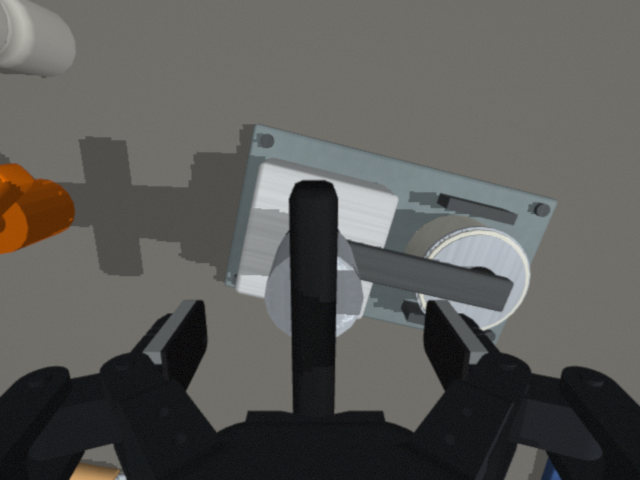

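The fingers are open and the key stays upright at columns 290–337. Retreating straight up.

Request:
move_arm(moves=[[[0,0,-0.006,0,0,0],[0,0,-0.02,0,0,0],[0,0,-0.04,0,0,0],[0,0,-0.07,0,0,0],[0,0,-0.1,0,0,0],[0,0,-0.13,0,0,0],[-0.02,0,-0.14,0,0,0],[-0.06,0,-0.14,0,0,0],[-0.1,0,-0.14,0,0,0],[-0.14,0,-0.14,0,0,0],[-0.16,0,-0.14,0,0,0],[-0.16,0,-0.14,0,0,0]]])

```text
clock: 27.32
eef_pos: [507.9, -71.4, 284.5]
tool_rot: [3.14, 0.001, 1.576]
force: [0.1, 0.4, 0.8]
width: 85.3
```

```bash
python3 m.py w20
python3 - <<'E'
from h import *
t=get_image('top')['color'];s=get_image('scene')['color']
cv2.imwrite('pics/t20.png',t);cv2.imwrite('pics/s20.png',cv2.resize(s[150:255,280:420],(800,600)));cv2.imwrite('pics/sf20.png',s)
E
```

```text
27.325 [507.8645409  -71.41065772 284.50032198] [3.14017436e+00 7.00496870e-04 1.57639319e+00] [0.05153592 0.36435932 0.75394073] tz [np.float64(0.009), np.float64(0.018), np.float64(-0.016)] tau7 [np.float64(0.146), np.float64(0.007), np.float64(-0.003)]
```

View pics/w20.png

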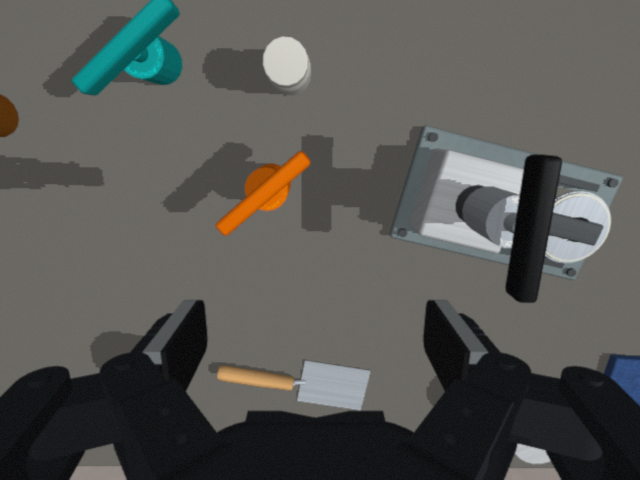

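View pics/s20.png

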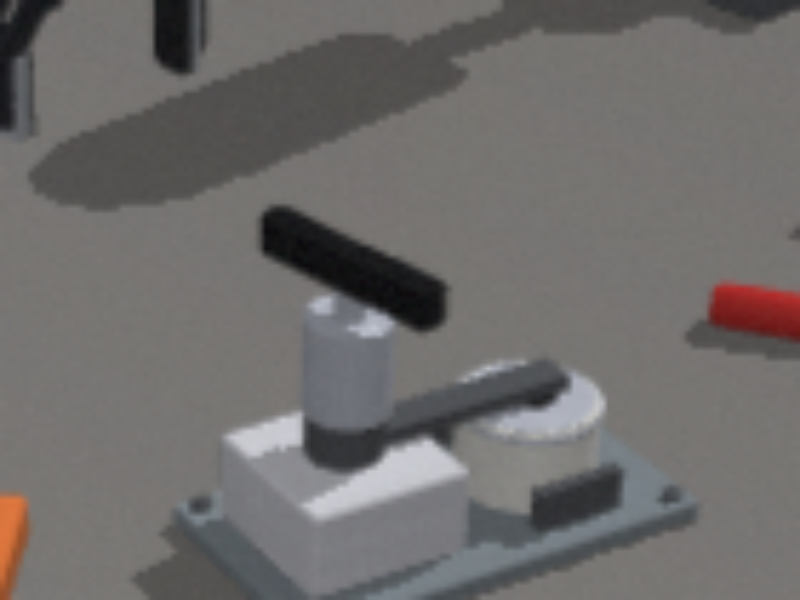

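View pics/t20.png

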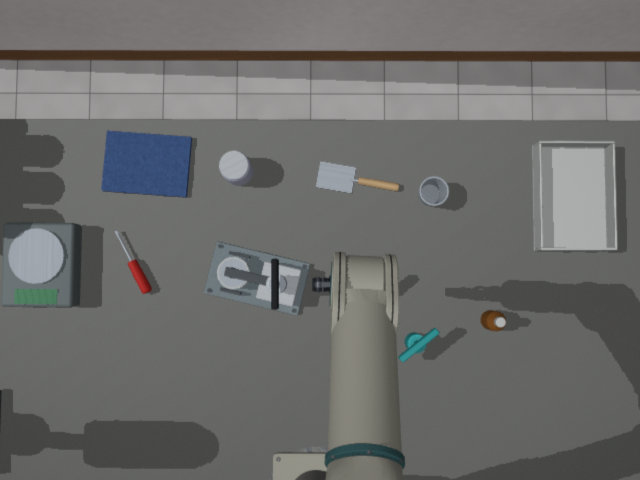

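The key stands upright with its hub on the collar. The arm lies over the tin and the bystanders are unmoved. One last numeric check on the arm's direction.

Run:
```python
from h import *
a=cv2.imread('pics/t20.png');b=cv2.imread('pics/w20.png')
cv2.imwrite('pics/t20z.png',cv2.resize(a[230:320,200:320],(800,600),interpolation=2))
cv2.imwrite('pics/w20z.png',cv2.resize(b[115:287,390:630],(800,573),interpolation=2))
```

```text
(no output)
```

View pics/t20z.png

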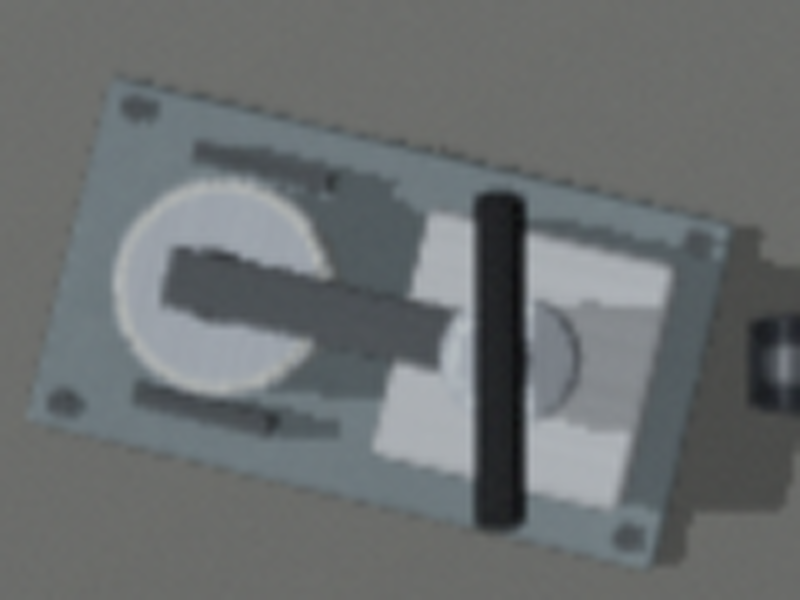

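Run:
```python
from h import *
print(job.finish_job()); print(ctrl.read_state()['clock'])
```

```text
the job is handed in; nothing more can be done
None
the job is handed in; nothing more can be done
```

The key is home and upright on the spindle, the swing arm is over the sample tin at its stop, and the job was handed in after about 28 s.

- **Meshing:** I read the tooth angle from a wrist picture and lined the key up before lowering it. It meshed on the first try, so no rocking was needed. It met the collar at tool height 143.4 mm, against about 143.5 mm expected, with a contact force of about 9 N.
- **Turning:** I turned the key anticlockwise, creeping at the end, until the arm stopped moving relative to the plate. The torque then was about 0.16 N m, well below the 0.35 N m clutch limit. I relaxed the twist before opening the gripper and moving clear.
- **Last checks:** In the top view the arm is parallel to the plate's long edges to within about 0.5° and lies across the tin. The hub rests on the collar, and the other things on the bench look unmoved.
- **Small disagreements:** Measured closely in the wrist pictures, the arm read 0.01–0.02 rad short of the plate direction, which is within the error of that measurement. The detector's first estimate of the key's position was a few mm off, so I used the bar's edges instead.

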